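# Offer up the socketed pipe offcut in the gap of the sink waste

## Task

Take the white pipe offcut that has a widened socket at one end out of the drawer and hold it up in the gap of the sink waste, midway between the trap outlet and the riser's pipe end and level and in line with both, its socket end towards the trap and touching neither, so that the plumber can draw the connections onto it. Finish while still holding it there, steady in the gripper. Leave the drawer and everything else as they are.

Things in the scene. Friction and masses are not known exactly. Their poses are not given: they have to be found in the camera images.
- offcut: white PVC pipe offcut to present: 140 long, 40 outer diameter, widened from 26 mm past its middle into a socket at one end (47, bulge 50). About 75 g. Origin on the axis at mid-length, +x along the axis to the socket; which of y, z is up is arbitrary. Lies loose in the drawer, x within 25 degrees of the world's +x and 3 degrees of level, origin about 39 above the surface.
- offcut_socket (a point): centre of the offcut's socket mouth, 70 along +x from its origin
- offcut_plain (a point): centre of the offcut's plain end, 70 along -x from its origin
- gap (a point): middle of the gap in the sink waste, on the common axis of both pipe ends, 130 above the surface. z up, +y along the pipe axis towards the trap. The gap is 184 long and free on all sides above the surface; the offcut centred in it leaves 22 at each end.
- trap_end (a point): centre of the end of the trap's outlet tube (40 diameter), 92 along +y from the gap.
- riser_end (a point): centre of the riser's pipe end (40 diameter), 92 along -y from the gap
- waste: the fixed white sink waste, in two parts either side of the gap; origin on the surface below the gap. At +y an upright bottle trap, 80 diameter, its axis 183 from the gap, whose tail and steel strainer flange (72 diameter) rise to 245 above the surface. At -y a riser through the floor, 204 from the gap, with an elbow and a 51 diameter slip coupling, none higher than 160 above the surface.
- drawer (a joint): how far the grey plastic drawer is slid on its runners, in m: 0 half open as found, growing as it is pulled out towards the robot; slides at about 6 N
- runners: fixed runners of the drawer; origin on the surface under the middle of the half-open drawer, x along the slide (the drawer opens to -x). The drawer is 400 (x) by 380 (y), walls 4 thick, its inner floor 16 above the surface, its rims 77 above the surface.
- plain_offcut: leave alone: plain white pipe offcut without a socket, 120 long, 40 diameter, lying in the drawer along its own x; origin at its middle on the axis
- elbow: leave alone: white 90 degree pipe elbow, 78 by 78, 48 high, in the drawer; origin at its middle at half height
- spray_bottle: leave alone: green spray bottle with white trigger head, 220 long, 80 wide (103 over the nozzle), 52 high, lying across the back of the drawer; origin near its middle, on its underside; x towards the head
- brush: leave alone: yellow scrubbing brush, 205 long, 48 wide, 38 high, lying bristles up across the drawer between the pipes and the bottle; origin about its middle, on its underside; x towards the bristles
- sink_plug: leave alone: stainless steel sink plug, 54 diameter, 35 high, near the front of the drawer; origin at its underside
- spanner: leave alone: steel spanner, 200 long, lying flat on the surface behind the waste; origin about its middle
- paste_tin: leave alone: tin, 72 diameter, 75 high, standing on the surface behind; origin at its underside

How it is judged:
On the way:
1. the socketed offcut is lifted clear of the drawer between the fingers (height (world z) of offcut above 0.11 m and contact force between the fingers and offcut above 1 N), for 0.2 s.
At the end, for the whole second after the job is handed in: Held by the fingers alone and steady, the offcut's middle is within 10 mm sideways and 10 mm in height of the gap's axis and within 14 mm of midway along it, its axis within 8 degrees of the pipe line, the socket end on the trap's side; it touches neither pipe end (x of offcut in the frame of gap between -0.01 and 0.01 m and y of offcut in the frame of gap between -0.014 and 0.014 m and z of offcut in the frame of gap between -0.01 and 0.01 m and angle between the x axis of offcut and the y axis of gap, either way round below 0.14 rad and y of offcut_socket in the frame of gap above 0.04 m and contact force between the fingers and offcut above 1 N and contact force between offcut and waste below 0.2 N and linear speed of offcut below 0.02 m/s and angular speed of offcut below 0.15 rad/s); the arm keeps its last pose, push and grip.
It fails at once if the drawer is slid by more than 25 mm (value of joint drawer above 0.025 m or value of joint drawer below -0.025 m).
It fails at once if another thing in the drawer or on the floor is shoved by more than 40 mm (distance of any of plain_offcut, elbow, spray_bottle, brush, sink_plug, spanner, paste_tin from where it was at the start of the episode above 0.04 m).
It also fails if it takes over 32 s, if anything falls off the work surface, if the arm or the gripper's body presses on something with over 40 N, if the wrist force passes 120 N, or if a joint passes its speed limit or range.

## Robot

A 7-joint arm with a two-finger parallel gripper is mounted at the origin on the work surface. World frame = base frame: x ahead of the robot, y to its left, z up, the work surface at z = 0. Lengths are in m, angles in rad, forces in N, time in s.
With the tool pointing down it reaches from about 0.425 to 0.925 m from the base axis. Payload 6.8 kg.
Tool frame: the origin (TCP) lies between the finger pads; the fingertips stand 22 mm ahead of it and the grasp point (between the pads) lies 3 mm ahead of it (r.tips_ahead is the distance from the TCP to the fingertips, in m); z points along the fingers, y is the line along which they close (so a half turn about z gives the same grasp; the last joint's range is limited). The gripper opens to 85 mm and grips with 20 to 120 N. Pads are 22 mm wide; open, the fingers measure 114 mm over their backs; the gripper's body (76 mm by 85 mm) begins 54 mm behind the grasp point. The pads swing forward as they close: fully open they stand 13 mm farther back than shut.
Start: joints at [1.114, 0.477, 0.022, 1.555, -0.011, 1.109, -0.083], TCP at [0.231, -0.634, 0.253] pointing down, gripper open.
Joint ranges: [-2.96, 2.96], [-0.34, 2.1], [-1.41, 1.46], [0.24, 2.44], [-1.37, 4.51], [0.17, 1.92], [-2.96, 2.96]. Speed limits (rad/s): [2.39, 2.39, 3.14, 3.14, 3.14, 3.14, 3.14].

## Interface

Orientations are given as a 3x3 rotation matrix whose columns are the frame's x, y, z axes.
In Python, from station import r gives the robot as it stands.
- The arm moves only by the tool apply_moves, never from a script. Its argument "rows" is a list of rows, each an object of numbers: "jaw": the opening, from 0 (shut) to 1 (fully open); "dx", "dy", "dz": the shift along the world's x, y, z scaled (see below); "turn": the turn about the world's z scaled (see below). In form: [{"jaw": .., "dx": .., "dy": .., "dz": .., "turn": ..}, ...]. A call has 1 to 20 rows; each row shifts and turns the commanded pose from where the row before left it; what a row does not reach is not made up. The controller multiplies each number of a shift by 4 cm and each number of a turn by 4 degrees. A row lasts 1/10 s, in which the tool goes at most 50 mm and 8.59 degrees, less where a joint would pass 70% of its speed; a pose out of reach is approached as far as the arm can. A call with a number of a shift or a turn outside -1 to 1 is refused whole. A call with a gripper value outside its range is refused whole. The fingers move at their own pace and stop on an object; "squeeze" is the grip in N (left out, the last holds). Time passes only in rows, so rows that do not move let the fingers close. It gives the time, the measured TCP pose, the force, the opening and the grip force at its end, in the units of the state.
- r.get_obs(): the state, without advancing time (a new reading comes with each control period).
- r.grab_frame(name): name is "scene" or "side" or "wrist"; returns the picture (400x640x3 uint8, red, green, blue); there is no depth.
- r.camera_info(name): a dict with "vfov" (degrees; the focal length in pixels is half the picture's height over the tangent of half this angle, whatever the lens; pixels are square), "cx", "cy" (the principal point, pixels), "view" (4x4, takes a point from world to camera coordinates); the wrist camera has in their place "hand_eye" (4x4, takes a point from camera to tool coordinates, whose origin is the TCP and whose axes are the flange's). Camera axes: x right, y down, z forward; pixel columns grow to the right and rows downward; lengths in m; the calibration is good to about 2 mm. A picture is of the moment at which its call begins: read the wrist's pose just before it. camera_info takes no time and is no camera call.
- r.finish_job(): hands the job in; it is judged then, once.
Trained networks look in the newest picture that a camera, given by its name, has taken for a name from the list of things; names that differ only in an ending like _2 or _b are one class to them, and where a whole thing is asked for, a point or a joint stands for the part that bears it (a point fixed in the world has none). Each returns a list of dicts, best first, with "score" (0 to 1); they miss things now and then, are a little off and sometimes report something else, mostly with a low value. They report only what shows in the picture. A call takes as long as a camera call.
- r.find_in(thing, camera): "location" ([x, y, z] in m, in world coordinates, good to about 4 mm: the middle of the surface that is visible of it).
- r.masks_of(thing, camera): "region" (400x640 bool, what is visible of it).
- r.pinpoint(thing, camera): "location" ([x, y, z] in m, in world coordinates, good to about 4 mm: a listed point, or the origin of a listed thing).
The state is a dict: "t": time; "joint_positions": joint angles; "joint_velocities": joint speeds; "joint_efforts": joint torques, N m; "tcp_pos": TCP position; "orientation": TCP orientation; "ft_force": force on the tool from outside, world axes, zero at the start; "wrist_torque": the same for the moment, N m; "finger_gap": opening from 0.0 (shut) to 1.0 (fully open); "gripper_force": force on a finger pad.
Only numpy, scipy, OpenCV 4.12 (cv2) and the standard library are available. Lean on these libraries where they do the work, as an engineer would, in place of code of your own. Each camera call takes 0.05 s, during which the arm holds its last target. There are 200 camera calls.

## Working session

There is one attempt and no reset: what is moved stays moved. The work goes in short steps, Python scripts to look and compute and a tool call to move; the robot and the scene stay as the last step left them, time stands still between calls to the robot, and variables do not carry over. Pictures are saved under pics/ and viewed, at most 10 in all, crops included, and the job is handed in when it is done.

Besides the shell and the picture viewer there is one more tool, called as a command line: name --argument value ..., lists and objects as JSON in quotes. apply_moves: Moves the arm, as the interface text tells. Shifts and turns lie within -1 to 1; 1 stands for 4 cm of shift or 4 degrees of turn. Its arguments: {"type":"object","properties":{"rows":{"type":"array","items":{"type":"object","properties":{"jaw":{"type":"number"},"dx":{"type":"number","minimum":-1,"maximum":1},"dy":{"type":"number","minimum":-1,"maximum":1},"dz":{"type":"number","minimum":-1,"maximum":1},"turn":{"type":"number","minimum":-1,"maximum":1}}}},"squeeze":{"type":"number"}},"required":["rows"]}

```bash
mkdir -p pics; python3 - <<'E'
from station import r
import cv2,numpy as np
np.set_printoptions(precision=4,suppress=True)
o=r.get_obs();print(o['t'],o['tcp_pos'],o['orientation'],o['finger_gap'])
for c in['scene','side']:
    im=r.grab_frame(c);cv2.imwrite(f'pics/{c}0.png',im[:,:,::-1])
    for th in['offcut','offcut_socket','offcut_plain','gap','trap_end','riser_end','plain_offcut','elbow','runners','sink_plug','brush']:
        try:
            l=r.pinpoint(th,c);print(c,th,[(np.round(d['location'],3),round(d['score'],2)) for d in l[:2]])
        except Exception as e:print(th,e)
print(r.get_obs()['t'])
E
```

```text
0.0 [ 0.2305 -0.6338  0.2523] [[ 0.9398  0.3418 -0.0008]
 [ 0.3418 -0.9398  0.0017]
 [-0.0002 -0.0019 -1.    ]] 1.000338470356167
scene offcut [(array([ 0.519, -0.408,  0.036]), 0.93)]
scene offcut_socket [(array([ 0.59 , -0.4  ,  0.043]), 0.77)]
scene offcut_plain [(array([ 0.45 , -0.411,  0.036]), 0.58)]
scene gap []
scene trap_end [(array([0.79 , 0.246, 0.002]), 0.71), (array([0.528, 0.315, 0.133]), 0.67)]
scene riser_end [(array([0.542, 0.128, 0.131]), 0.88), (array([ 0.587, -0.396,  0.044]), 0.3)]
scene plain_offcut [(array([ 0.512, -0.176,  0.036]), 0.87)]
scene elbow [(array([ 0.513, -0.297,  0.041]), 0.83), (array([ 0.581, -0.288,  0.002]), 0.26)]
scene runners [(array([ 0.583, -0.29 ,  0.003]), 0.88)]
scene sink_plug [(array([ 0.409, -0.189,  0.016]), 0.75)]
scene brush [(array([ 0.649, -0.265,  0.012]), 0.82)]
side offcut [(array([ 0.521, -0.402,  0.039]), 0.84)]
side offcut_socket []
side offcut_plain [(array([ 0.448, -0.408,  0.036]), 0.6)]
side gap []
side trap_end [(array([0.527, 0.313, 0.133]), 0.6), (array([ 0.651, -0.266,  0.014]), 0.17)]
side riser_end [(array([0.533, 0.129, 0.131]), 0.63)]
side plain_offcut [(array([ 0.514, -0.174,  0.032]), 0.96), (array([0.532, 0.131, 0.129]), 0.28)]
side elbow [(array([ 0.52 , -0.298,  0.042]), 0.91)]
side runners [(array([ 0.581, -0.289,  0.004]), 0.75), (array([0.526, 0.315, 0.131]), 0.69)]
side sink_plug [(array([ 0.404, -0.191,  0.016]), 0.63)]
side brush [(array([ 0.651, -0.266,  0.017]), 0.83), (array([ 0.583, -0.288,  0.006]), 0.61)]
1.2
```

View pics/scene0.png

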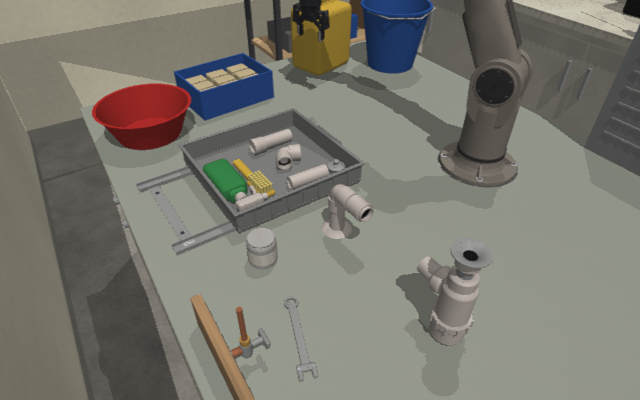

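View pics/side0.png

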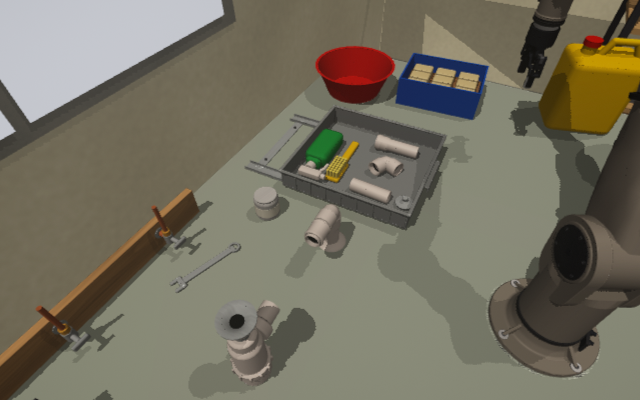

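The scene view shows the socketed offcut at about (270,140), with the elbow beside it and the gap between the riser end at (365,210) and the trap outlet at (430,268). The side view agrees, with the offcut at (397,147). I'll go above the offcut.

apply_moves --rows '[{"jaw": 0.75,"dx": 0.6,"dy": 0.48,"dz": -0.05,"turn": -0.3},{"jaw": 0.75,"dx": 0.6,"dy": 0.48,"dz": -0.05,"turn": -0.3},{"jaw": 0.75,"dx": 0.6,"dy": 0.48,"dz": -0.05,"turn": -0.3},{"jaw": 0.75,"dx": 0.6,"dy": 0.48,"dz": -0.05,"turn": -0.3},{"jaw": 0.75,"dx": 0.6,"dy": 0.48,"dz": -0.05,"turn": -0.3},{"jaw": 0.75,"dx": 0.6,"dy": 0.48,"dz": -0.05,"turn": -0.3},{"jaw": 0.75,"dx": 0.6,"dy": 0.48,"dz": -0.05,"turn": -0.3},{"jaw": 0.75,"dx": 0.6,"dy": 0.48,"dz": -0.05,"turn": -0.3},{"jaw": 0.75,"dx": 0.6,"dy": 0.48,"dz": -0.05,"turn": -0.3},{"jaw": 0.75,"dx": 0.6,"dy": 0.48,"dz": -0.05,"turn": -0.3},{"jaw": 0.75,"dx": 0.6,"dy": 0.48,"dz": -0.05,"turn": -0.3},{"jaw": 0.75,"dx": 0.6,"dy": 0.48,"dz": -0.05,"turn": -0.3},{"jaw": 0.75},{"jaw": 0.75}]' --squeeze 40

```text
invalid input
```

```bash
cat > look.py <<'E'
from station import r
import cv2,sys,numpy as np
np.set_printoptions(precision=4,suppress=True)
o=r.get_obs();R=np.array(o['orientation']);print(o['t'],o['tcp_pos'],'tool y ang',np.degrees(np.arctan2(R[1,1],R[0,1])),'z',R[:,2],o['finger_gap'],o['gripper_force'],o['ft_force'])
cam=sys.argv[1];im=r.grab_frame(cam);cv2.imwrite(f'pics/{sys.argv[2]}.png',im[:,:,::-1])
for th in sys.argv[3:]:
    l=r.pinpoint(th,cam);print(th,[(np.round(d['location'],3),round(d['score'],2)) for d in l[:2]])
if cam=='wrist':
    C=r.camera_info(cam);print(C);H=np.array(C['hand_eye'])
    m=r.masks_of('offcut',cam)
    if m:
        ys,xs=np.nonzero(m[0]['region']);f=200/np.tan(np.radians(C['vfov']/2))
        d=np.stack([(xs-C['cx'])/f,(ys-C['cy'])/f,np.ones(len(xs))]);T=R@H[:3,:3]
        w=T@d;c=np.array(o['tcp_pos'])+R@H[:3,3]
        p=c[:,None]+w*((0.038-c[2])/w[2])
        box=cv2.minAreaRect(p[:2].T.astype(np.float32)*1000);print('mask',m[0]['score'],box)
        ev,V=np.linalg.eigh(np.cov(p[:2]));print('axis ang',np.degrees(np.arctan2(V[1,1],V[0,1])),p[:2].mean(1))
E
python3 look.py wrist w1 offcut offcut_socket offcut_plain elbow
```

```text
1.2 [ 0.2307 -0.6344  0.2533] tool y ang -70.0179775978924 z [ 0.  0. -1.] 0.9955183999381004 0.0 [-0.0217 -0.6911  0.0758]
offcut []
offcut_socket []
offcut_plain []
elbow []
{'vfov': 70.37965970358758, 'cx': 319.8841108944833, 'cy': 200.63857012397273, 'hand_eye': array([[-0.0005, -0.9487, -0.3161,  0.0802],
       [ 1.    , -0.0007,  0.0005,  0.0003],
       [-0.0007, -0.3161,  0.9487, -0.1198],
       [ 0.    ,  0.    ,  0.    ,  1.    ]])}
```

View pics/w1.png

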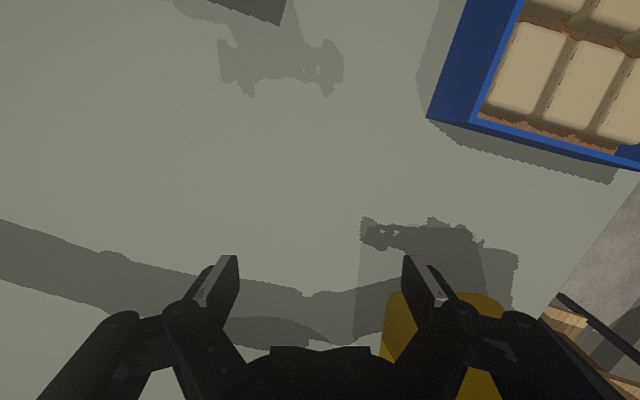

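The move call was refused, so this wrist view only shows the start pose. The last rows left out fields, so I'll resend with every field given.

apply_moves --rows '[{"jaw": 0.75,"dx": 0.6,"dy": 0.48,"dz": -0.05,"turn": -0.3},{"jaw": 0.75,"dx": 0.6,"dy": 0.48,"dz": -0.05,"turn": -0.3},{"jaw": 0.75,"dx": 0.6,"dy": 0.48,"dz": -0.05,"turn": -0.3},{"jaw": 0.75,"dx": 0.6,"dy": 0.48,"dz": -0.05,"turn": -0.3},{"jaw": 0.75,"dx": 0.6,"dy": 0.48,"dz": -0.05,"turn": -0.3},{"jaw": 0.75,"dx": 0.6,"dy": 0.48,"dz": -0.05,"turn": -0.3},{"jaw": 0.75,"dx": 0.6,"dy": 0.48,"dz": -0.05,"turn": -0.3},{"jaw": 0.75,"dx": 0.6,"dy": 0.48,"dz": -0.05,"turn": -0.3},{"jaw": 0.75,"dx": 0.6,"dy": 0.48,"dz": -0.05,"turn": -0.3},{"jaw": 0.75,"dx": 0.6,"dy": 0.48,"dz": -0.05,"turn": -0.3},{"jaw": 0.75,"dx": 0.6,"dy": 0.48,"dz": -0.05,"turn": -0.3},{"jaw": 0.75,"dx": 0.6,"dy": 0.48,"dz": -0.05,"turn": -0.3},{"jaw": 0.75,"dx": 0,"dy": 0,"dz": 0,"turn": 0},{"jaw": 0.75,"dx": 0,"dy": 0,"dz": 0,"turn": 0}]' --squeeze 40

```text
t: 2.9
tcp_pos: [0.5193, -0.4032, 0.2292]
orientation: [[0.995, 0.099, -0.0], [0.099, -0.995, 0.0], [-0.0, -0.0, -1.0]]
ft_force: [0.2, -0.3, -0.5]
finger_gap: 0.746
gripper_force: 0.0
```

```bash
python3 look.py wrist w2 offcut offcut_socket offcut_plain elbow
```

```text
2.9 [ 0.5193 -0.4032  0.2292] tool y ang -84.29469771575509 z [-0.0002  0.0001 -1.    ] 0.7459074772447178 0.0 [ 0.1598 -0.3374 -0.5162]
offcut [(array([ 0.517, -0.404,  0.037]), 0.66)]
offcut_socket [(array([ 0.588, -0.394,  0.044]), 0.96)]
offcut_plain [(array([ 0.451, -0.41 ,  0.042]), 0.94)]
elbow [(array([ 0.511, -0.293,  0.039]), 0.7), (array([ 0.579, -0.29 ,  0.005]), 0.6)]
{'vfov': 70.37965970358758, 'cx': 319.8841108944833, 'cy': 200.63857012397273, 'hand_eye': array([[-0.0005, -0.9488, -0.3159,  0.0803],
       [ 1.    , -0.0007,  0.0006,  0.0005],
       [-0.0008, -0.3159,  0.9488, -0.1198],
       [ 0.    ,  0.    ,  0.    ,  1.    ]])}
mask 0.95 ((515.1373901367188, -404.5378723144531), (149.39764404296875, 49.18210983276367), 5.676868438720703)
axis ang -174.31959879087958 [ 0.5245 -0.4037]
```

View pics/w2.png

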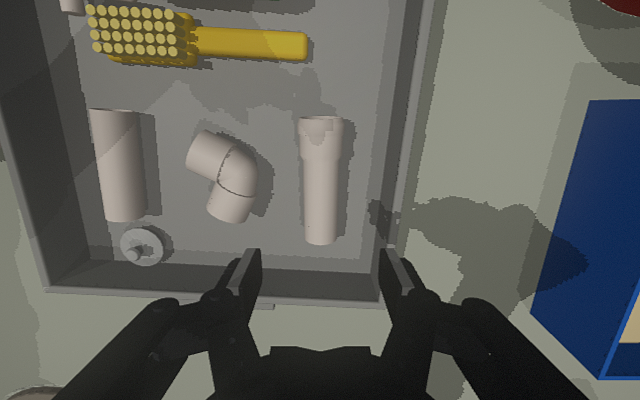

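The wrist view shows the offcut at (320,180) with its socket upwards (+x). It is already aligned with the tool, and the fingers have room beside the elbow (258) and the wall (385). I'll descend and grip.

apply_moves --rows '[{"jaw": 0.75,"dx": 0.05,"dy": 0,"dz": -0.6,"turn": 0},{"jaw": 0.75,"dx": 0,"dy": 0,"dz": -0.6,"turn": 0},{"jaw": 0.75,"dx": 0,"dy": 0,"dz": -0.6,"turn": 0},{"jaw": 0.75,"dx": 0,"dy": 0,"dz": -0.6,"turn": 0},{"jaw": 0.75,"dx": 0,"dy": 0,"dz": -0.6,"turn": 0},{"jaw": 0.75,"dx": 0,"dy": 0,"dz": -0.5,"turn": 0},{"jaw": 0.75,"dx": 0,"dy": 0,"dz": -0.4,"turn": 0},{"jaw": 0.75,"dx": 0,"dy": 0,"dz": -0.4,"turn": 0},{"jaw": 0.75,"dx": 0,"dy": 0,"dz": -0.3,"turn": 0},{"jaw": 0.75,"dx": 0,"dy": 0,"dz": 0,"turn": 0},{"jaw": 0.75,"dx": 0,"dy": 0,"dz": 0,"turn": 0},{"jaw": 0.2,"dx": 0,"dy": 0,"dz": 0,"turn": 0},{"jaw": 0.2,"dx": 0,"dy": 0,"dz": 0,"turn": 0},{"jaw": 0.2,"dx": 0,"dy": 0,"dz": 0,"turn": 0},{"jaw": 0.2,"dx": 0,"dy": 0,"dz": 0,"turn": 0},{"jaw": 0.2,"dx": 0,"dy": 0,"dz": 0,"turn": 0},{"jaw": 0.2,"dx": 0,"dy": 0,"dz": 0,"turn": 0},{"jaw": 0.2,"dx": 0,"dy": 0,"dz": 0,"turn": 0}]' --squeeze 40

```text
t: 5.0
tcp_pos: [0.5213, -0.4043, 0.0463]
orientation: [[0.995, 0.097, 0.001], [0.097, -0.995, -0.001], [0.001, 0.001, -1.0]]
ft_force: [-0.7, 1.0, 5.9]
finger_gap: 0.456
gripper_force: 39.9
```

apply_moves --rows '[{"jaw": 0.2,"dx": 0,"dy": 0,"dz": 0.3,"turn": 0},{"jaw": 0.2,"dx": 0,"dy": 0,"dz": 0.5,"turn": 0},{"jaw": 0.2,"dx": 0,"dy": 0,"dz": 0.6,"turn": 0},{"jaw": 0.2,"dx": 0,"dy": 0,"dz": 0.6,"turn": 0},{"jaw": 0.2,"dx": 0,"dy": 0,"dz": 0.6,"turn": 0},{"jaw": 0.2,"dx": 0,"dy": 0,"dz": 0.6,"turn": 0},{"jaw": 0.2,"dx": 0,"dy": 0,"dz": 0.6,"turn": 0},{"jaw": 0.2,"dx": 0,"dy": 0,"dz": 0.6,"turn": 0},{"jaw": 0.2,"dx": 0,"dy": 0,"dz": 0.6,"turn": 0},{"jaw": 0.2,"dx": 0,"dy": 0,"dz": 0.6,"turn": 0},{"jaw": 0.2,"dx": 0,"dy": 0,"dz": 0.4,"turn": 0},{"jaw": 0.2,"dx": 0,"dy": 0,"dz": 0,"turn": 0}]' --squeeze 40

```text
t: 6.2
tcp_pos: [0.5215, -0.4047, 0.2886]
orientation: [[0.995, 0.097, 0.004], [0.097, -0.995, -0.003], [0.004, 0.003, -1.0]]
ft_force: [-0.1, -0.4, -0.2]
finger_gap: 0.455
gripper_force: 40.3
```

apply_moves --rows '[{"jaw": 0.2,"dx": 0,"dy": 0.3,"dz": 0,"turn": 0.5},{"jaw": 0.2,"dx": 0,"dy": 0.6,"dz": 0,"turn": 0.8},{"jaw": 0.2,"dx": 0,"dy": 0.7,"dz": 0,"turn": 0.8},{"jaw": 0.2,"dx": 0,"dy": 0.7,"dz": 0,"turn": 0.8},{"jaw": 0.2,"dx": 0,"dy": 0.7,"dz": 0,"turn": 0.8},{"jaw": 0.2,"dx": 0,"dy": 0.7,"dz": 0,"turn": 0.8},{"jaw": 0.2,"dx": 0,"dy": 0.7,"dz": 0,"turn": 0.8},{"jaw": 0.2,"dx": 0,"dy": 0.7,"dz": 0,"turn": 0.8},{"jaw": 0.2,"dx": 0,"dy": 0.7,"dz": 0,"turn": 0.8},{"jaw": 0.2,"dx": 0,"dy": 0.7,"dz": 0,"turn": 0.8},{"jaw": 0.2,"dx": 0,"dy": 0.7,"dz": 0,"turn": 0.8},{"jaw": 0.2,"dx": 0,"dy": 0.7,"dz": 0,"turn": 0.8},{"jaw": 0.2,"dx": 0,"dy": 0.7,"dz": 0,"turn": 0.8},{"jaw": 0.2,"dx": 0,"dy": 0.7,"dz": 0,"turn": 0.8},{"jaw": 0.2,"dx": 0,"dy": 0.7,"dz": 0,"turn": 0.8},{"jaw": 0.2,"dx": 0,"dy": 0.7,"dz": 0,"turn": 0.8},{"jaw": 0.2,"dx": 0,"dy": 0.7,"dz": 0,"turn": 0.8},{"jaw": 0.2,"dx": 0,"dy": 0.7,"dz": 0,"turn": 0.8},{"jaw": 0.2,"dx": 0,"dy": 0.7,"dz": 0,"turn": 0.8},{"jaw": 0.2,"dx": 0,"dy": 0.7,"dz": 0,"turn": 0.8}]' --squeeze 40

```text
t: 8.2
tcp_pos: [0.5202, 0.1383, 0.2854]
orientation: [[0.364, 0.931, 0.0], [0.931, -0.364, 0.0], [0.0, 0.0, -1.0]]
ft_force: [0.5, 0.2, -0.5]
finger_gap: 0.455
gripper_force: 40.3
```

apply_moves --rows '[{"jaw": 0.2,"dx": 0.05,"dy": 0.25,"dz": 0,"turn": 0.7},{"jaw": 0.2,"dx": 0.05,"dy": 0.25,"dz": 0,"turn": 0.7},{"jaw": 0.2,"dx": 0.05,"dy": 0.25,"dz": 0,"turn": 0.7},{"jaw": 0.2,"dx": 0.05,"dy": 0.25,"dz": 0,"turn": 0.7},{"jaw": 0.2,"dx": 0.05,"dy": 0.25,"dz": 0,"turn": 0.7},{"jaw": 0.2,"dx": 0.05,"dy": 0.25,"dz": 0,"turn": 0.7},{"jaw": 0.2,"dx": 0,"dy": 0.25,"dz": 0,"turn": 0.7},{"jaw": 0.2,"dx": 0,"dy": 0.2,"dz": 0,"turn": 0.7},{"jaw": 0.2,"dx": 0,"dy": 0,"dz": 0,"turn": 0},{"jaw": 0.2,"dx": 0,"dy": 0,"dz": 0,"turn": 0}]' --squeeze 40

```text
t: 9.2
tcp_pos: [0.5327, 0.214, 0.2852]
orientation: [[-0.014, 1.0, -0.0], [1.0, 0.014, -0.0], [-0.0, -0.0, -1.0]]
ft_force: [0.5, 0.0, -1.2]
finger_gap: 0.454
gripper_force: 40.3
```

```bash
for c in wrist scene side; do python3 look.py $c c_$c offcut offcut_socket offcut_plain trap_end riser_end waste| grep -v hand_eye; done
```

```text
9.2 [0.5327 0.214  0.2852] tool y ang 0.777868367921937 z [-0.0001 -0.0002 -1.    ] 0.4536320684899752 40.25103986263275 [ 0.5284  0.0087 -1.1557]
offcut []
offcut_socket [(array([0.531, 0.286, 0.279]), 0.73)]
offcut_plain []
trap_end [(array([0.528, 0.31 , 0.13 ]), 0.73)]
riser_end []
waste []
       [ 1.    , -0.0004, -0.0003, -0.0008],
       [ 0.0002, -0.3165,  0.9486, -0.1198],
       [ 0.    ,  0.    ,  0.    ,  1.    ]])}
mask 0.9 ((532.433349609375, 88.04046630859375), (148.30555725097656, 353.1454162597656), 0.7520949244499207)
axis ang 90.85380345326088 [0.5322 0.1225]
9.6 [0.5327 0.2138 0.2853] tool y ang 0.757987150986632 z [ 0.0001 -0.0001 -1.    ] 0.454835176152321 40.25146543979645 [ 0.0514 -0.8686 -0.6086]
offcut [(array([0.53 , 0.206, 0.276]), 0.97)]
offcut_socket [(array([0.53 , 0.282, 0.28 ]), 0.9)]
offcut_plain [(array([0.533, 0.142, 0.278]), 0.96)]
trap_end [(array([0.529, 0.312, 0.132]), 0.8)]
riser_end [(array([0.54 , 0.131, 0.131]), 0.56)]
waste []
9.95 [0.5327 0.214  0.2853] tool y ang 0.7866994623557889 z [ 0. -0. -1.] 0.455378867926943 40.25079309940338 [-0.3122  0.0922 -0.0946]
offcut [(array([0.532, 0.216, 0.275]), 0.55)]
offcut_socket [(array([0.528, 0.282, 0.28 ]), 0.91)]
offcut_plain []
trap_end [(array([0.523, 0.311, 0.132]), 0.97), (array([0.537, 0.129, 0.129]), 0.62)]
riser_end [(array([0.537, 0.129, 0.128]), 0.74)]
waste []
```

View pics/c_wrist.png

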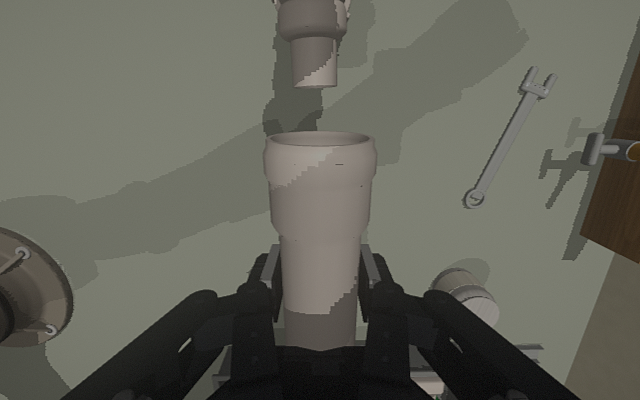

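View pics/c_scene.png

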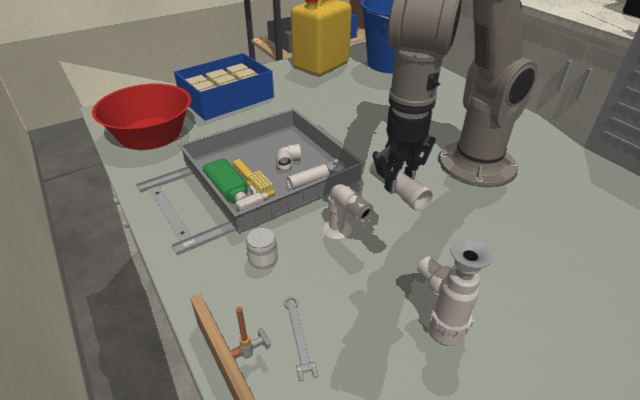

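The wrist view shows the offcut held with its socket mouth at (320,140), facing the trap end at (315,75). In the scene view it hangs above the gap at (408,188). The networks put the gap middle at about (0.5325, 0.221, 0.131) with its axis at about 93°, so I'll nudge over and descend.

apply_moves --rows '[{"jaw": 0.2,"dx": 0,"dy": 0.1,"dz": -0.3,"turn": 0.3},{"jaw": 0.2,"dx": 0,"dy": 0.1,"dz": -0.3,"turn": 0.3},{"jaw": 0.2,"dx": 0,"dy": 0,"dz": -0.4,"turn": 0},{"jaw": 0.2,"dx": 0,"dy": 0,"dz": -0.4,"turn": 0},{"jaw": 0.2,"dx": 0,"dy": 0,"dz": -0.4,"turn": 0},{"jaw": 0.2,"dx": 0,"dy": 0,"dz": -0.4,"turn": 0},{"jaw": 0.2,"dx": 0,"dy": 0,"dz": -0.4,"turn": 0},{"jaw": 0.2,"dx": 0,"dy": 0,"dz": -0.4,"turn": 0},{"jaw": 0.2,"dx": 0,"dy": 0,"dz": -0.3,"turn": 0},{"jaw": 0.2,"dx": 0,"dy": 0,"dz": -0.2,"turn": 0},{"jaw": 0.2,"dx": 0,"dy": 0,"dz": -0.2,"turn": 0},{"jaw": 0.2,"dx": 0,"dy": 0,"dz": 0,"turn": 0},{"jaw": 0.2,"dx": 0,"dy": 0,"dz": 0,"turn": 0},{"jaw": 0.2,"dx": 0,"dy": 0,"dz": 0,"turn": 0}]' --squeeze 40

```text
t: 11.7
tcp_pos: [0.5331, 0.2223, 0.138]
orientation: [[-0.056, 0.998, 0.001], [0.998, 0.056, 0.001], [0.0, 0.001, -1.0]]
ft_force: [-0.2, -0.2, -1.1]
finger_gap: 0.455
gripper_force: 40.3
```

```bash
for c in wrist scene side; do python3 look.py $c d_$c offcut offcut_socket offcut_plain trap_end riser_end | grep -v hand_eye; done
python3 -c "
import cv2,numpy as np
a=cv2.imread('pics/d_scene.png')[150:350,310:510];b=cv2.imread('pics/d_side.png')[190:390,180:380]
cv2.imwrite('pics/d_both.png',cv2.resize(np.hstack([a,b]),(800,400),interpolation=cv2.INTER_CUBIC))"
```

```text
11.7 [0.5331 0.2223 0.138 ] tool y ang 3.181890720605697 z [ 0.0012  0.0005 -1.    ] 0.4549102600539035 40.26926815509796 [-0.2296 -0.2178 -1.0695]
offcut [(array([0.532, 0.22 , 0.127]), 0.66), (array([0.53 , 0.29 , 0.134]), 0.56)]
offcut_socket [(array([0.53 , 0.291, 0.134]), 0.64)]
offcut_plain []
trap_end [(array([0.527, 0.31 , 0.13 ]), 0.87)]
riser_end []
       [ 1.    , -0.0004, -0.0004, -0.0009],
       [ 0.0002, -0.3165,  0.9486, -0.1198],
       [ 0.    ,  0.    ,  0.    ,  1.    ]])}
mask 0.85 ((534.9503173828125, 180.1078643798828), (88.2057876586914, 210.4385986328125), 3.864917278289795)
axis ang 93.18344567716481 [0.5331 0.1996]
12.05 [0.5328 0.222  0.1375] tool y ang 3.178782439336528 z [ 0.0003  0.0001 -1.    ] 0.44946332064235256 40.269479155540466 [0.281  0.6859 0.0332]
offcut [(array([0.53 , 0.218, 0.129]), 0.61), (array([ 0.515, -0.177,  0.033]), 0.48)]
offcut_socket [(array([0.53 , 0.291, 0.134]), 0.88)]
offcut_plain [(array([0.537, 0.151, 0.129]), 0.56)]
trap_end [(array([0.526, 0.311, 0.134]), 0.95), (array([ 0.514, -0.179,  0.036]), 0.68)]
riser_end [(array([0.541, 0.126, 0.133]), 0.68)]
12.35 [0.5327 0.222  0.1373] tool y ang 3.185162495982361 z [ 0.  0. -1.] 0.4542621190570978 40.269742012023926 [ 0.7063 -0.5096 -0.5997]
offcut [(array([0.535, 0.222, 0.13 ]), 0.78), (array([ 0.518, -0.301,  0.039]), 0.37)]
offcut_socket [(array([0.527, 0.291, 0.131]), 0.56)]
offcut_plain [(array([0.53 , 0.152, 0.128]), 0.7)]
trap_end [(array([0.526, 0.31 , 0.133]), 0.78)]
riser_end [(array([0.532, 0.129, 0.128]), 0.68)]
```

View pics/d_both.png

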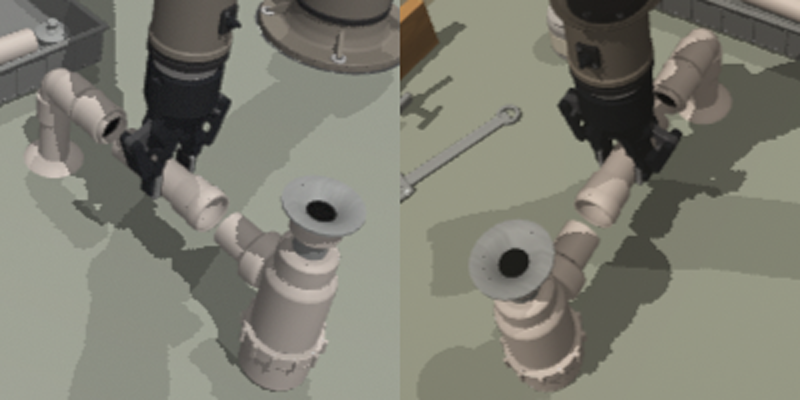

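View pics/d_wrist.png

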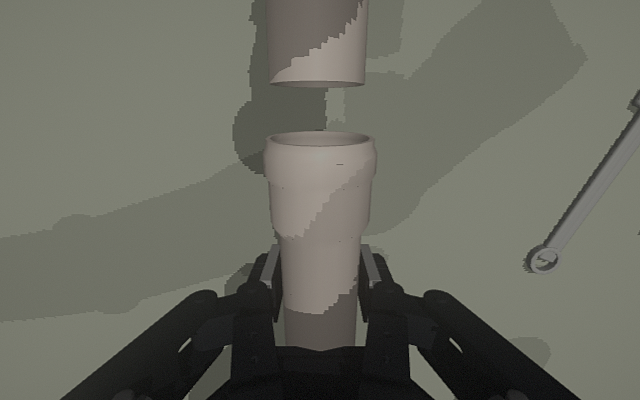

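The pictures show the offcut in line with both pipe ends and clear of them, with the socket mouth at (320,138) facing the trap end at (318,80) in the wrist view. Its measured middle is about 1 mm from the gap's middle, so I'm handing it in.

```bash
python3 -c "
from station import r
print(r.finish_job())"
```

```text
the job is handed in; nothing more can be done
None
```

The job is handed in with the socketed offcut held steady in the gap, socket towards the trap; by the cameras its middle is within a few millimetres of the gap's middle and it touches neither pipe end, but no verdict came back.

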